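# Release the sample slide of a coil fixture with the pin tool

## Task

Take the pin tool from its stand, press its tip into the small recess in the coil fixture's slide to hold the release button down, and while holding it down push the slide all the way out of the coil until it stops and the button springs up again to lock it there. Then put the tool back upright in its stand and leave the other things on the bench alone.

Things in the scene. Friction and masses are not known exactly. Their poses are not given: they have to be found in the camera images.
- pin_tool: The loose pin tool, about 80 g, standing upright in its stand. From its tip up: a round steel shaft 60 mm long (6 mm diameter for the lowest 35 mm, then widening to 8 mm), a steel collar 30 mm in diameter and 4 mm thick, and a black square handle 18 x 18 mm and 56 mm long. Origin at the centre of the tip's end face, z up along the tool towards the handle; x and y are square to the handle's flat sides.
- pin_handle (a point): Centre of the pin tool's handle, where to grip it: 92 mm above the tip, 28 mm above the collar's top face. Axes as the tool's.
- pin_tip (a point): Centre of the end face of the pin tool's tip.
- stand_hole (a point): The pin tool's stand, a grey bracket fixed to the table, 60 x 60 mm and 70 mm high, open in front and behind, with a 16 mm round hole through its 8 mm top plate. This point is the centre of the hole at the plate's top face; the tool hangs in the hole with its collar resting on the plate, so the tip is then 60 mm below this point and the handle's centre 32 mm above it.
- fixture: Coil fixture, fixed to the table: a 310 x 130 mm board with two upright copper-wound bobbins (tops 160 mm up) and an aluminium slide running between two white rails (tops 62 mm up) into their bore, a round sample on it. Origin on the table below the closed slide's recess; x along the slide to the coil (nearest bobbin face at x = 110 mm), z up. The slide comes out along -x.
- recess (a point): Middle of the mouth of the square recess in the slide's top face, 66 mm above the table. The recess is 14 x 14 mm with solid side walls, and moves with the slide; the slide is 40 mm wide and reaches 45 mm beyond this point on its outer (-x) end. Axes as the fixture's: the slide comes out along -x.
- button_top (a point): Centre of the top face of the black release button, 12 x 12 mm, that fills the bottom of the recess: 6 mm below the slide's top face when up. It travels with the slide and goes down up to 6 mm, against a spring of 3 N at first and 6 N when fully down.
- slide (a joint): How far the slide is out, in m: 0 closed, 0.049 against its end stop. It slides with about 1.5 N of friction. It is latched at 0, and latches again at 0.016, 0.032 and 0.048 (with about 1.5 mm of play) whenever the button comes up there; it is free only while the button is down by about 4 mm or more. Pushing sideways on the recess wall with the pin, while the pin holds the button down, moves it.
- button (a joint): How far the release button is pressed, in m: 0 up, 0.006 fully down.
- jar: Bystander: a closed clear jar, 56 mm in diameter and 65 mm high. Origin at the centre of its underside.
- meter: Bystander: a grey hand-held meter lying flat, 80 x 150 x 46 mm. Origin at the centre of its underside.
- driver: Bystander: a screwdriver with a black handle, lying on the table at the robot's right.
- spool: Bystander: a white spool of copper wire, 60 mm in diameter and 50 mm high. Origin at the centre of its underside.
Mind the look-alikes: they are no part of the job. Leave any orange or pink look-alike of the pin_tool alone.

How it is judged (in metres and radians):
On the way, in this order (a step that is already met when the one before it is completed fails the run):
1. the pin tool is lifted clear of its stand (z of pin_tip in the frame of stand_hole above 0 m), for 0.1 s.
2. the pin tool holds the release button down with the slide still in (value of joint button above 0.0035 m and value of joint slide below 0.008 m and contact force between pin_tool and fixture above 2 N and horizontal distance between pin_tip and recess below 0.009 m), for 0.1 s.
3. the slide is well on its way out with the button still held down by the pin tool (value of joint button above 0.003 m and value of joint slide above 0.035 m and contact force between pin_tool and fixture above 1.5 N and horizontal distance between pin_tip and recess below 0.009 m), for 0.1 s.
4. the slide is fully out and the button has sprung up (value of joint slide above 0.045 m and value of joint button below 0.0015 m), for 0.2 s.
At the end, for the whole second after the job is handed in: The slide is at least 45 mm out, with the release button up (pressed less than 1.5 mm); the pin tool hangs at rest in its stand, within 12 mm of the hole's axis, its collar down on the plate (within 5 mm) and tilted less than 0.12 rad (all of step 4 and horizontal distance between pin_handle and stand_hole below 0.012 m and z of pin_handle in the frame of stand_hole between 0.027 and 0.037 m and angle between pin_tool's own z axis and vertical below 0.12 rad and linear speed of pin_tool below 0.02 m/s); the robot touches nothing.
It fails at once if a bystander (jar, meter, screwdriver or spool) is moved more than 25 mm (distance of any of jar, meter, driver, spool from where it was at the start of the episode above 0.025 m).
It also fails if it takes over 58 s, if anything falls off the work surface, if the arm or the gripper's body presses on something with over 40 N, if the wrist force passes 120 N, or if a joint passes its speed limit or range.

## Robot

A 6-joint arm with a two-finger parallel gripper is mounted at the origin on the work surface. World frame = base frame: x ahead of the robot, y to its left, z up, the work surface at z = 0. Lengths are in mm, angles in degrees, forces in N, time in s.
With the tool pointing down it reaches from about 400 to 925 mm from the base axis. Payload 3.4 kg.
Tool frame: the origin (TCP) lies midway between the tips of the shut fingers; the grasp point (between the pads) lies 19 mm behind it; x points along the fingers, z is the direction in which the jaws open and shut, and the axes are right-handed (so a half turn about x gives the same grasp; the last joint's range is limited). The gripper opens to 85 mm and grips with 20 to 120 N. Pads are 22 mm wide; open, the fingers measure 114 mm over their backs; the gripper's body (76 mm by 85 mm) begins 54 mm behind the grasp point. The pads swing forward as they close: fully open they stand 13 mm farther back than shut.
Start: joints at [64.429, 17.578, 86.31, -0, 76.112, -4.211], TCP at [209.452, 535.501, 231.305] pointing down, gripper open.
Joint ranges: [-179.03, 179.03], [-60, 130.46], [8.19, 133.38], [-81.62, 261.62], [5.75, 156.47], [-153.77, 153.77]. Speed limits (degrees/s): [147.25, 147.25, 180, 180, 180, 180].

## Interface

Orientations are given as [roll, pitch, yaw] about the fixed x, y, z axes, in that order (R = Rz(yaw) Ry(pitch) Rx(roll)).
In Python, from rig import manip gives the robot as it stands.
- The arm moves only by the tool servo_tool, never from a script. Its argument "targets" is one flat list of numbers, 5 for each row, row after row: the closure, from -1 (fully open) to 1 (shut), then the shift along the tool's x, y, z in units of 100 mm (1.0 is 100 mm), then the turn about the tool's x in units of 180 degrees (1.0 is 180 degrees). In form: [gripper, tx, ty, tz, yaw, gripper, tx, ty, tz, yaw, ...]. A call has 1 to 20 rows; each row shifts and turns the commanded pose from where the row before left it, along the tool's axes as they then stand; what a row does not reach is not made up. A row lasts 1/10 s, in which the tool goes at most 50 mm and 8.59 degrees, less where a joint would pass 70% of its speed; a pose out of reach is approached as far as the arm can. A call with a number of a shift or a turn outside -1 to 1 is refused whole. A call with a gripper value outside its range is refused whole. The fingers move at their own pace and stop on an object; "grip_force" is the grip in N (left out, the last holds). Time passes only in rows, so rows that do not move let the fingers close. It gives the time, the measured TCP pose, the force and the opening at its end, in the units of the state.
- manip.observe(): the state, without advancing time (a new reading comes with each control period).
- manip.snapshot(name): name is "side" or "top" or "wrist"; returns the picture (384x512x3 uint8, blue, green, red); there is no depth.
- manip.calibration(name): a dict with "K" (3x3 intrinsics, pixels), "origin" and "orientation" of the camera in the world; the wrist camera has in their place "hand_eye" (4x4, takes a point from camera to tool coordinates, whose origin is the TCP and whose axes are the tool frame's). Camera axes: x right, y down, z forward; pixel columns grow to the right and rows downward; lengths in mm; the calibration is good to about 2 mm. A picture is of the moment at which its call begins: read the wrist's pose just before it. calibration takes no time and is no camera call.
- manip.hand_in(): hands the job in, once; it reports no verdict.
The state is a dict: "t": time; "joint_pos": joint angles; "qvel": joint speeds; "tau": joint torques, N m; "position": TCP position; "orientation": TCP orientation; "wrist_force": force on the tool from outside, world axes, zero at the start; "moment": the same for the moment, N m; "finger_gap": finger opening in mm.
Only numpy, scipy, OpenCV 4.12 (cv2) and the standard library are available. Lean on these libraries where they do the work, as an engineer would, in place of code of your own. Each camera call takes 0.05 s, during which the arm holds its last target. There are 200 camera calls.

## Working session

There is one attempt and no reset: what is moved stays moved. The work goes in short steps, Python scripts to look and compute and a tool call to move; the robot and the scene stay as the last step left them, time stands still between calls to the robot, and variables do not carry over. Pictures are saved under pics/ and viewed, about 8 in all and at most 12, crops included, and the job is handed in when it is done.

Besides the shell and the picture viewer there is one more tool, called after "Call:" as name(argument=value, ...) on one line, values as JSON. servo_tool: Moves the arm, as the interface text tells. Its arguments: {"type":"object","properties":{"targets":{"type":"array","items":{"type":"number"}},"grip_force":{"type":"number"}},"required":["targets"]}

```bash
mkdir -p pics; ls
python3 - <<'E'
from rig import manip
import cv2,numpy as np
for n in("top","side"):
    im=manip.snapshot(n);cv2.imwrite(f"pics/{n}0.png",cv2.resize(im,(800,600)));cv2.imwrite(f"pics/raw_{n}0.png",im)
    print(n,manip.calibration(n))
print(manip.calibration("wrist"));print(manip.observe())
E
```

```text
pics
top {'K': array([[402.67089994,   0.        , 251.52040753],
       [  0.        , 402.67089994, 191.12323844],
       [  0.        ,   0.        ,   1.        ]]), 'origin': array([ 435.9701889 , -111.40998805,  998.43619881]), 'orientation': array([-1.70533806e+02, -5.76604652e-02, -8.85468675e+01])}
side {'K': array([[362.13378931,   0.        , 256.29959779],
       [  0.        , 362.13378931, 184.85358176],
       [  0.        ,   0.        ,   1.        ]]), 'origin': array([ 375.8438165 , -596.97716573,  654.01045985]), 'orientation': array([-137.56689803,    0.80809193,  -23.58172503])}
{'K': array([[273.09965098,   0.        , 253.02216305],
       [  0.        , 273.09965098, 191.59929441],
       [  0.        ,   0.        ,   1.        ]]), 'hand_eye': array([[ 7.02392074e-04, -2.94170174e-01,  9.55752800e-01,
        -1.43332906e+02],
       [ 4.17489742e-04, -9.55752867e-01, -2.94170501e-01,
         7.52270479e+01],
       [ 9.99999666e-01,  6.05640019e-04, -5.48500208e-04,
         2.82350337e-01],
       [ 0.00000000e+00,  0.00000000e+00,  0.00000000e+00,
         1.00000000e+00]])}
{'t': 0.1, 'joint_pos': array([ 6.44293070e+01,  1.76190413e+01,  8.63765212e+01,  2.33979032e-04,
        7.61097476e+01, -4.21193933e+00]), 'qvel': array([-0.05865017, -0.159114  , -0.12798126, -0.10042051,  0.00111447,
       -0.07180295]), 'tau': array([-1.48263120e-03, -4.58532107e+01, -2.52607566e+01, -2.76492328e-04,
        5.70325559e-03,  3.79949870e-05]), 'position': array([209.17855728, 534.93663441, 230.46170079]), 'orientation': array([ 175.66453943,   89.89468966, -115.69427063]), 'wrist_force': array([ 0.01274111,  0.39742547, -0.30299718]), 'moment': array([-0.03233129, -0.00024533,  0.00429046]), 'finger_gap': 85.27637838973811}
```

View pics/top0.png

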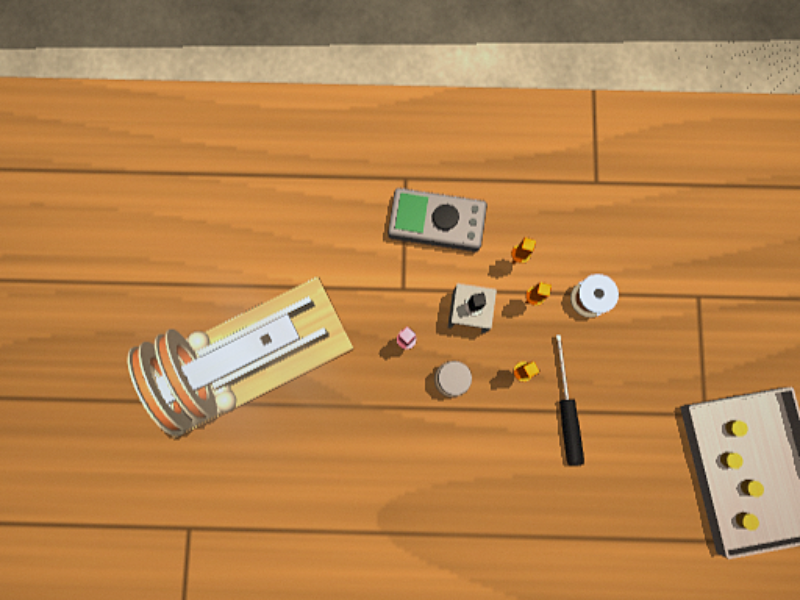

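View pics/side0.png

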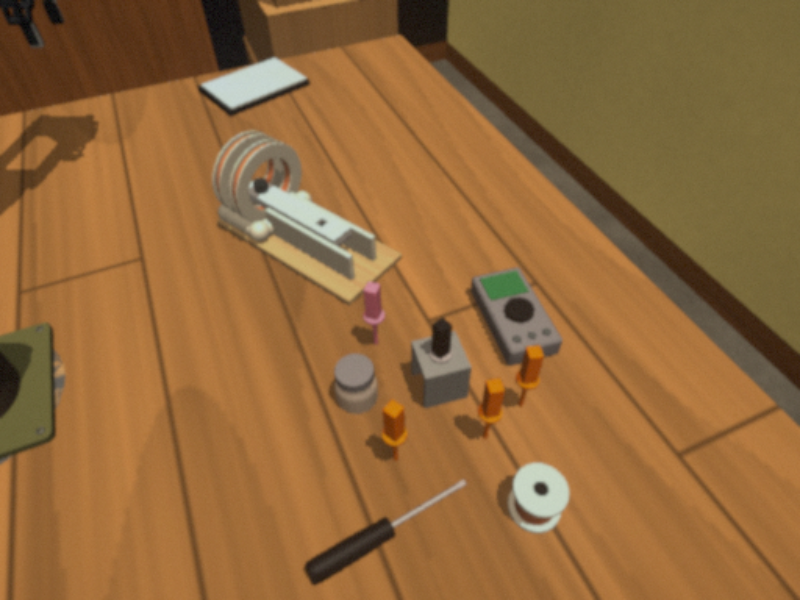

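Candidates: the black tool in the grey stand at top (476,300); orange ones at (525,250), (539,293), (527,371); pink at (406,338). The black one in the stand fits the description, so I'll check it in enlarged crops.

```bash
cat > h.py <<'E'
from rig import manip
import numpy as np,cv2
from scipy.spatial.transform import Rotation as Ro
def R(o): return Ro.from_euler('xyz',o,degrees=True).as_matrix()
def cam(n,st=None):
    c=manip.calibration(n)
    if n!="wrist": return c["K"],R(c["orientation"]),np.array(c["origin"])
    st=st or manip.observe();H=c["hand_eye"];T=R(st["orientation"])
    return c["K"],T@H[:3,:3],T@H[:3,3]+st["position"]
def ray(C,uv,z):
    K,r,o=C;d=r@np.linalg.solve(K,[uv[0],uv[1],1]);return (o+d*(z-o[2])/d[2])[:2]
def proj(C,p):
    K,r,o=C;q=K@(r.T@(np.array(p)-o));return q[:2]/q[2]
E
python3 - <<'E'
import cv2,numpy as np
a=cv2.imread("pics/raw_top0.png");s=cv2.imread("pics/raw_side0.png")
f=lambda im,x,y,w,h,k:cv2.resize(im[y:y+h,x:x+w],None,fx=k,fy=k,interpolation=cv2.INTER_CUBIC)
c1=f(a,280,175,50,45,8);c2=f(a,110,175,120,75,6.6);c3=f(s,255,195,50,65,5.5)
print(c1.shape,c2.shape,c3.shape)
o=np.zeros((600,800,3),np.uint8)
c2=cv2.resize(a[175:205+30,110:230],(480,240),interpolation=cv2.INTER_CUBIC)
o[:360,:400]=c1;o[:357,420:420+275]=c3[:357];o[360:600,:480]=c2
cv2.imwrite("pics/crop1.png",o)
E
```

```text
(360, 400, 3) (495, 792, 3) (358, 275, 3)
```

View pics/crop1.png

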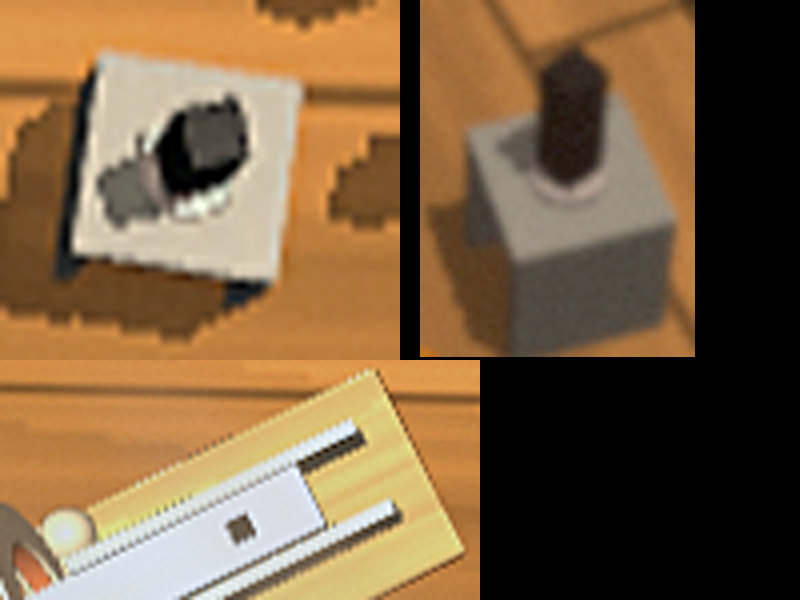

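Run:
```python
from h import *
C=cam("top")
f=lambda x,y:(280+(x+.5)/8-.5,175+(y+.5)/8-.5)
g=lambda x,y:(110+(x+.5)/4-.5,175+(y-360+.5)/4-.5)
P=np.array([ray(C,f(*p),70) for p in[(100,52),(300,85),(277,280),(72,252)]])
print("stand",P,P.mean(0)); 
for i in range(4):
    d=P[(i+1)%4]-P[i];print(np.hypot(*d),np.degrees(np.arctan2(d[1],d[0])))
H=np.array([ray(C,f(*p),130) for p in[(182,110),(238,98),(247,148),(192,165)]]);print("handle",H,H.mean(0))
for i in range(4):
    d=H[(i+1)%4]-H[i];print(np.hypot(*d),np.degrees(np.arctan2(d[1],d[0])))
print("recess",ray(C,g(240,528),66))
for a,b in[((352,422),(68,552)),((398,505),(190,597)),((300,463),(327,525))]:
    d=ray(C,g(*b),62)-ray(C,g(*a),62);print("rail",np.degrees(np.arctan2(d[1],d[0])))
d=ray(C,g(372,370),15)-ray(C,g(463,550),15);print(np.hypot(*d),np.degrees(np.arctan2(d[1],d[0])))
S=cam("side")
for n,uv,z in[("spool",(540,490),50),("jar",(355,370),65),("pinktop",(373,288),120),("o",(394,408),120),("o",(493,385),120),("o",(533,352),120)]:
    print(n,ray(S,np.array(uv)*.64,z))
for n,uv in[("meter",(438,215)),("jar",(454,378)),("o",(525,250)),("o",(540,290)),("o",(527,370)),("pink",(406,335))]: print(n,ray(C,np.array(uv)*.64,60))
```

```text
stand [[ 617.11395125 -202.95463653]
 [ 608.76817159 -261.62013064]
 [ 551.10054789 -254.86984648]
 [ 557.76762212 -195.34525074]] [ 583.68757321 -228.6974661 ]
59.25615780891227 -98.09659540063421
58.06135685541561 173.32362438806172
59.89680606201663 83.60920094906604
59.8321780757985 -7.306597335633026
handle [[ 589.82058549 -219.61610825]
 [ 593.54818343 -234.93255758]
 [ 579.73730618 -237.41468042]
 [ 574.653512   -222.41476719]] [ 584.43989677 -228.59452836]
15.763521380564251 -76.32171726472038
14.032151086521012 -169.81143782674502
15.838003677102092 108.72262839566095
15.423119344048445 10.454735539300666
recess [526.53088446  80.21933821]
rail 116.59311169578164
rail 115.60427419022662
rail -153.91659227180722
126.19545546851096 28.735181562526797
spool [ 608.68554882 -421.69860452]
jar [ 476.98438503 -202.57351473]
pinktop [ 532.75258751 -130.67375667]
o [ 488.66016751 -302.35567661]
o [ 599.81736912 -320.39342108]
o [ 664.29263197 -300.2438107 ]
meter [ 725.27031428 -174.63066434]
jar [ 475.58017735 -201.72658703]
o [ 673.09347068 -308.65466244]
o [ 611.36282364 -330.82221081]
o [ 490.12463022 -309.95071868]
pink [ 537.70564955 -129.24969941]
```

```bash
cat >> h.py <<'E'
def to(p,heading=None,st=None):
    "tool-frame shift (units of 100 mm) from measured pose to world p, and turn about x (units of 180 deg)"
    st=st or manip.observe();T=R(st["orientation"]);z=T[:,2]
    hd=np.degrees(np.arctan2(z[1],z[0]));y=0
    if heading is not None:
        d=(heading-hd+180)%360-180;y=-d/180   # x points down
    print("shift",np.round(T.T@(np.array(p)-st["position"])/100,4),"zhead",round(hd,2),"turn",round(y,4),"tilt",np.round(T[:,0],3))
E
python3 - <<'E'
from h import *
st=manip.observe();print(np.round(R(st["orientation"]),3))
to([450,250,260]);to([584,-229,260])
for h in(12,102,-78,-168):to([584,-229,260],h)
E
```

```text
[[-0.001 -0.931  0.364]
 [-0.002  0.364  0.931]
 [-1.     0.    -0.002]]
shift [-0.2926 -3.2805 -1.7771] zhead 68.64 turn 0 tilt [-0.001 -0.002 -1.   ]
shift [-0.2857 -6.2731 -5.7501] zhead 68.64 turn 0 tilt [-0.001 -0.002 -1.   ]
shift [-0.2857 -6.2731 -5.7501] zhead 68.64 turn 0.3147 tilt [-0.001 -0.002 -1.   ]
shift [-0.2857 -6.2731 -5.7501] zhead 68.64 turn -0.1853 tilt [-0.001 -0.002 -1.   ]
shift [-0.2857 -6.2731 -5.7501] zhead 68.64 turn 0.8147 tilt [-0.001 -0.002 -1.   ]
shift [-0.2857 -6.2731 -5.7501] zhead 68.64 turn -0.6853 tilt [-0.001 -0.002 -1.   ]
```

Call:
servo_tool(targets=[-1, -0.0325, -0.3645, -0.1975, 0, -1, -0.0325, -0.3645, -0.1975, 0, -1, -0.0325, -0.3645, -0.1975, 0, -1, -0.0325, -0.3645, -0.1975, 0, -1, -0.0325, -0.3645, -0.1975, 0, -1, -0.0325, -0.3645, -0.1975, 0, -1, -0.0325, -0.3645, -0.1975, 0, -1, -0.0325, -0.3645, -0.1975, 0, -1, -0.0325, -0.3645, -0.1975, 0, -1, 0, -0.272, -0.3612, 0, -1, 0, -0.272, -0.3612, 0, -1, 0, -0.272, -0.3612, 0, -1, 0, -0.272, -0.3612, 0, -1, 0, -0.272, -0.3612, 0, -1, 0, -0.272, -0.3612, 0, -1, 0, -0.272, -0.3612, 0, -1, 0, -0.272, -0.3612, 0, -1, 0, -0.272, -0.3612, 0, -1, 0, -0.272, -0.3612, 0, -1, 0, -0.272, -0.3612, 0])

```text
t: 2.1
position: [584.0, -230.3, 260.0]
orientation: [78.0, 89.9, 146.7]
wrist_force: [1.2, 1.7, -0.2]
finger_gap: 85.2
```

Call:
servo_tool(targets=[-1, 0, 0, 0, 0.045, -1, 0, 0, 0, 0.045, -1, 0, 0, 0, 0.045, -1, 0, 0, 0, 0.045, -1, 0, 0, 0, 0.045, -1, 0, 0, 0, 0.045, -1, 0, 0, 0, 0.045, -1, 0, 0, 0, 0, -1, 0, 0, 0, 0, -1, 0, 0, 0, 0])

```text
t: 3.1
position: [584.0, -228.5, 260.3]
orientation: [142.1, 90.0, 154.1]
wrist_force: [-0.1, 0.2, -0.5]
finger_gap: 85.3
```

Run:
```python
from h import *
st=manip.observe();im=manip.snapshot("wrist");cv2.imwrite("pics/raw_w1.png",im);cv2.imwrite("pics/w1.png",cv2.resize(im,(800,600),interpolation=cv2.INTER_CUBIC))
np.save("w1.npy",np.r_[st["position"],st["orientation"]]);print(st["t"],st["position"]);to([584,-229,150],12)
C=cam("wrist",st)
for p in[(583.7,-228.7,70),(584,-228.6,130)]:print(proj(C,p)*1.5625)
```

```text
3.1 [ 584.04208493 -228.4892575   260.30727798]
shift [ 1.104  -0.0052 -0.0014] zhead 12.05 turn 0.0003 tilt [-0.  0. -1.]
[395.09888224 266.68772938]
[395.40658994 286.62136098]
```

View pics/w1.png

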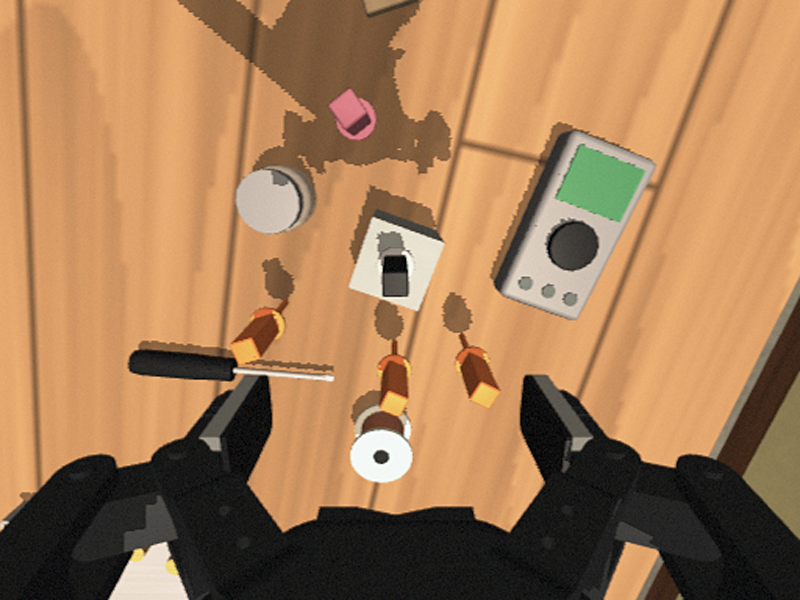

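Call:
servo_tool(targets=[-1, 0.22, 0.01, 0, 0, -1, 0.22, 0, 0, 0, -1, 0.22, 0, 0, 0, -1, 0.22, 0, 0, 0, -1, 0.22, 0, 0, 0, -1, 0.22, 0, 0, 0, -1, 0.22, 0, 0, 0, -1, 0.22, 0, 0, 0, -1, 0, 0, 0, 0, -1, 0, 0, 0, 0, 1, 0, 0, 0, 0, 1, 0, 0, 0, 0, 1, 0, 0, 0, 0, 1, 0, 0, 0, 0, 1, 0, 0, 0, 0, 1, 0, 0, 0, 0, 1, 0, 0, 0, 0, 1, 0, 0, 0, 0, 1, 0, 0, 0, 0, 1, 0, 0, 0, 0], grip_force=60)

```text
t: 5.15
position: [584.3, -227.7, 85.2]
orientation: [-36.0, 89.9, -24.0]
wrist_force: [0.1, 0.6, 5.3]
finger_gap: 17.6
```

Call:
servo_tool(targets=[1, -0.05, 0, 0, 0, 1, -0.1, 0, 0, 0, 1, -0.2, 0, 0, 0, 1, -0.25, 0, 0, 0, 1, -0.25, 0, 0, 0, 1, -0.25, 0, 0, 0, 1, -0.2, 0, 0, 0, 1, -0.1, 0, 0, 0, 1, 0, 0, 0, 0, 1, 0, 0, 0, 0, 1, 0, 0, 0, 0])

```text
t: 6.25
position: [583.0, -227.1, 223.0]
orientation: [142.1, 89.8, 154.1]
wrist_force: [0.1, -0.2, -1.2]
finger_gap: 17.1
```

Run:
```python
from h import *
st=manip.observe();print(st["t"],st["position"],st["wrist_force"],st["moment"],st["finger_gap"]);
to([526.5,80.2,226]);to([546.5,40,226])
```

```text
6.25 [ 583.02506782 -227.11343564  223.00320675] [ 0.14887037 -0.20407705 -1.21182186] [-0.05364348  0.01805418 -0.03373077] 17.08966503342812
shift [-0.0244  3.1236  0.0826] zhead 11.94 turn 0 tilt [-0.003  0.001 -1.   ]
shift [-0.0255  2.689   0.1951] zhead 11.94 turn 0 tilt [-0.003  0.001 -1.   ]
```

Call:
servo_tool(targets=[1, 0, 0.15, 0.008, 0, 1, 0, 0.3, 0.008, 0, 1, 0, 0.33, 0.008, 0, 1, 0, 0.33, 0.008, 0, 1, 0, 0.33, 0.008, 0, 1, 0, 0.33, 0.008, 0, 1, 0, 0.33, 0.008, 0, 1, 0, 0.33, 0.008, 0, 1, 0, 0.33, 0.008, 0, 1, 0, 0.25, 0.008, 0, 1, 0, 0.11, 0.003, 0, 1, 0.16, 0, 0, 0, 1, 0.16, 0, 0, 0, 1, 0.16, 0, 0, 0, 1, 0, 0, 0, 0, 1, 0, 0, 0, 0, 1, 0, 0, 0, 0])

```text
t: 7.95
position: [528.2, 79.3, 177.3]
orientation: [-11.9, 89.9, 0.1]
wrist_force: [0.2, 0.3, -1.3]
finger_gap: 17.1
```

Run:
```python
from h import *
st=manip.observe();im=manip.snapshot("wrist")
C=cam("wrist",st);p=st["position"];print(st["t"],p)
print("tcp",proj(C,p),"tip",proj(C,p-[0,0,75]),"rec",proj(C,[526.5,80.2,66]))
top=manip.snapshot("top");sd=manip.snapshot("side")
cv2.imwrite("pics/raw_w2.png",im);cv2.imwrite("pics/raw_t2.png",top);cv2.imwrite("pics/raw_s2.png",sd)
T=cam("top");S=cam("side")
print("top tip",proj(T,p-[0,0,75]),proj(T,[526.5,80.2,66]),"side tip",proj(S,p-[0,0,75]),proj(S,[526.5,80.2,66]))
u,v=proj(S,[526.5,80.2,80]).astype(int);print(u,v)
o=np.zeros((600,800,3),np.uint8)
o[:300,:400]=cv2.resize(im,(400,300),interpolation=cv2.INTER_AREA)
o[300:,:400]=cv2.resize(sd[v-30:v+30,u-40:u+40],(400,300),interpolation=cv2.INTER_CUBIC)
u2,v2=proj(C,[526.5,80.2,66]).astype(int);print(u2,v2)
o[:,400:]=cv2.resize(im[v2-60:v2+60,u2-40:u2+40],(400,600),interpolation=cv2.INTER_CUBIC)
cv2.imwrite("pics/c2.png",o)
```

```text
7.95 [528.15112142  79.29238798 177.2544673 ]
tcp [252.91421654 242.75819123] tip [252.91787279 200.68752849] rec [251.44855512 187.27817217]
top tip [166.84343325 214.25803605] [169.63253619 216.63846195] side tip [204.90698852 131.05651919] [205.89913679 142.52891374]
205 138
251 187
```

View pics/c2.png

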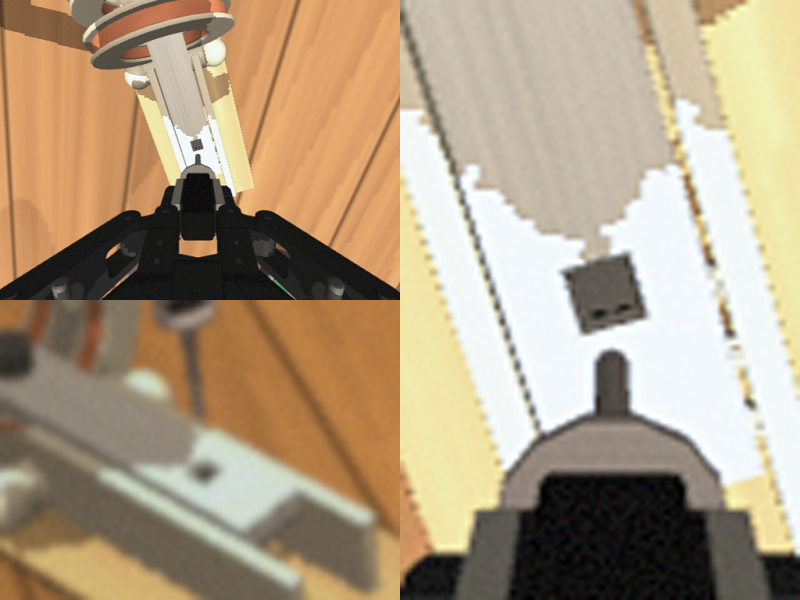

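The wrist crop shows the tip at raw (253.4,199) and the recess at (252,185.6). The tip is clear of the slide, and the side view agrees.

Run:
```python
from h import *
st=manip.observe();C=cam("wrist",st);p=st["position"]
r=ray(C,(252,185.6),66)
for dz in(73,75,77):
  t=ray(C,(253.4,199.2),p[2]-dz);print(dz,t,r,r-t)
to([p[0]+r[0]-p[0],r[1],p[2]])
S=cam("side");u,v=205,138
pr=ray(S,(165+205/5,108+(470-300)/5),66);print("side rec",pr)
```

```text
73 [528.16172765  81.39163557] [526.73183214  81.98273693] [-1.42989551  0.59110135]
75 [528.30687089  80.72777283] [526.73183214  81.98273693] [-1.57503875  1.2549641 ]
77 [528.45201413  80.06391008] [526.73183214  81.98273693] [-1.72018199  1.91882685]
shift [-0.      0.0288 -0.0084] zhead 11.93 turn 0 tilt [ 0.002  0.    -1.   ]
side rec [527.35190403  81.99330711]
```

Call:
servo_tool(targets=[1, 0, 0.0155, -0.013, 0, 1, 0.1, 0, 0, 0, 1, 0.1, 0, 0, 0, 1, 0.1, 0, 0, 0, 1, 0.06, 0, 0, 0, 1, 0, 0, 0, 0, 1, 0, 0, 0, 0, 1, 0, 0, 0, 0])

```text
t: 8.9
position: [526.3, 80.7, 140.8]
orientation: [-9.7, 90.0, 2.3]
wrist_force: [0.5, -0.0, -1.7]
finger_gap: 17.3
```

Run:
```python
from h import *
st=manip.observe();im=manip.snapshot("wrist");sd=manip.snapshot("side")
print(st["t"],st["position"],st["wrist_force"]);C=cam("wrist",st);S=cam("side")
o=np.zeros((600,800,3),np.uint8)
u,v=proj(S,[526.5,80.2,70]).astype(int)
o[:,:400]=cv2.resize(sd[v-36:v+24,u-20:u+20],(400,600),interpolation=cv2.INTER_CUBIC)
u2,v2=proj(C,[526.5,81,66]).astype(int)
o[:,400:]=cv2.resize(im[v2-30:v2+30,u2-20:u2+20],(400,600),interpolation=cv2.INTER_CUBIC)
cv2.imwrite("pics/c3.png",o)
```

```text
8.9 [526.32773907  80.67576348 140.81240757] [ 0.52239838 -0.01374095 -1.67340965]
```

View pics/c3.png

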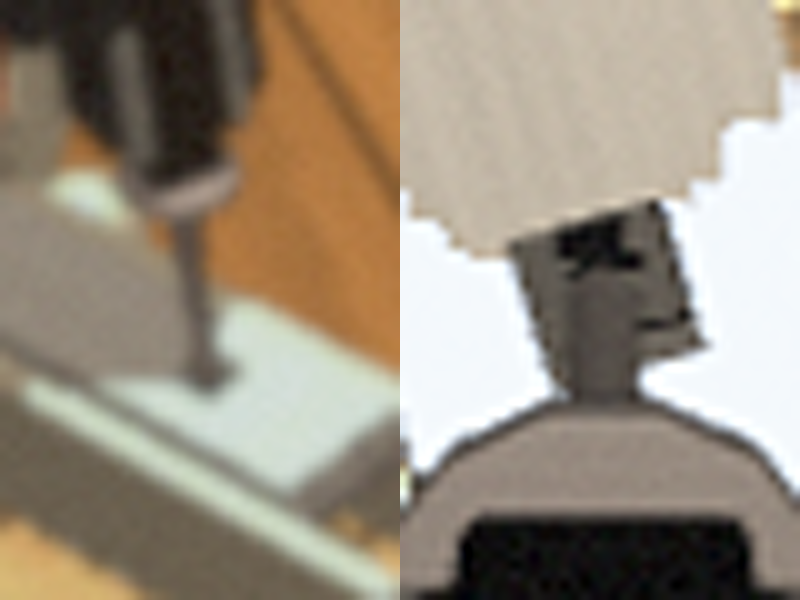

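The tip is centred over the recess: tip (605,285), recess centre (608,275) in the right crop. Now pressing.

Call:
servo_tool(targets=[1, 0.03, 0, 0, 0, 1, 0.03, 0, 0, 0, 1, 0.02, 0, 0, 0, 1, 0.02, 0, 0, 0, 1, 0, 0, 0, 0, 1, 0, 0, 0, 0, 1, 0, 0, 0, 0])

```text
t: 9.7
position: [526.2, 80.7, 130.8]
orientation: [-10.7, 90.0, 1.3]
wrist_force: [1.1, -0.8, 4.1]
finger_gap: 16.9
```

Call:
servo_tool(targets=[1, 0.005, 0, 0, 0, 1, 0, 0, 0, 0, 1, 0, 0, 0, 0])

```text
t: 10.0
position: [526.2, 80.7, 130.2]
orientation: [-11.9, 90.0, 0.1]
wrist_force: [0.7, 0.7, 4.7]
finger_gap: 17.1
```

Run:
```python
from h import *
st=manip.observe();print(st["position"],st["wrist_force"]);p=st["position"]
d=np.array([np.cos(np.radians(-64)),np.sin(np.radians(-64)),0])
to(p+100*d)
```

```text
[526.22967616  80.65483184 130.20909891] [0.7221     0.68010204 4.70764882]
shift [ 3.000e-04 -9.700e-01  2.429e-01] zhead 11.94 turn 0 tilt [ 0.001  0.    -1.   ]
```

Call:
servo_tool(targets=[1, 0, -0.0194, 0.0049, 0, 1, 0, -0.0194, 0.0049, 0, 1, 0, -0.0291, 0.0073, 0, 1, 0, -0.0388, 0.0097, 0, 1, 0, -0.0388, 0.0097, 0, 1, 0, -0.0388, 0.0097, 0, 1, 0, -0.0388, 0.0097, 0, 1, 0, -0.0388, 0.0097, 0, 1, 0, -0.0388, 0.0097, 0, 1, 0, -0.0388, 0.0097, 0, 1, 0, -0.0388, 0.0097, 0, 1, 0, -0.0388, 0.0097, 0, 1, 0, 0, 0, 0, 1, 0, 0, 0, 0])

```text
t: 11.4
position: [545.1, 41.4, 130.1]
orientation: [-70.7, 89.9, -58.8]
wrist_force: [0.8, 0.6, 4.0]
finger_gap: 17.3
```

Call:
servo_tool(targets=[1, 0, -0.0194, 0.0049, 0, 1, 0, -0.0194, 0.0049, 0, 1, 0, -0.0194, 0.0049, 0, 1, 0, -0.0097, 0.0024, 0, 1, 0, -0.0097, 0.0024, 0])

```text
t: 11.9
position: [548.4, 34.9, 130.1]
orientation: [52.6, 90.0, 64.5]
wrist_force: [1.2, 3.3, 3.1]
finger_gap: 17.6
```

Call:
servo_tool(targets=[1, 0, -0.0097, 0.0024, 0, 1, 0, -0.0097, 0.0024, 0, 1, 0, 0, 0, 0])

```text
t: 12.2
position: [548.6, 33.0, 129.9]
orientation: [164.7, 89.9, 176.6]
wrist_force: [0.3, 1.9, 4.0]
finger_gap: 17.5
```

Call:
servo_tool(targets=[1, 0, -0.0097, 0.0024, 0, 1, 0, -0.0097, 0.0024, 0, 1, 0, 0, 0, 0])

```text
t: 12.5
position: [548.8, 32.4, 129.8]
orientation: [125.7, 89.8, 137.6]
wrist_force: [-1.9, 5.8, 5.9]
finger_gap: 17.3
```

Call:
servo_tool(targets=[1, -0.03, 0, 0, 0, 1, -0.03, 0, 0, 0, 1, -0.03, 0, 0, 0, 1, -0.03, 0, 0, 0, 1, -0.1, 0, 0, 0, 1, -0.2, 0, 0, 0, 1, -0.15, 0, 0, 0, 1, 0, 0, 0, 0, 1, 0, 0, 0, 0])

```text
t: 13.4
position: [550.3, 30.4, 187.5]
orientation: [-62.5, 89.9, -50.6]
wrist_force: [0.6, -0.2, -1.6]
finger_gap: 17.4
```

Run:
```python
from h import *
st=manip.observe();im=manip.snapshot("wrist");sd=manip.snapshot("side");print(st["t"],st["position"],st["wrist_force"])
C=cam("wrist",st);S=cam("side")
q=np.array([526.5,81.5,66])+np.r_[48.5*np.array([np.cos(np.radians(-64)),np.sin(np.radians(-64))]),0]
pr=proj(C,q);print(q,pr)
u2,v2=pr.astype(int);u,v=proj(S,q).astype(int);print(u2,v2)
o=np.zeros((600,800,3),np.uint8)
o[:,:400]=cv2.resize(sd[v-36:v+24,u-20:u+20],(400,600),interpolation=cv2.INTER_CUBIC)
o[:,400:]=cv2.resize(im[v2-60:v2+60,u2-40:u2+40],(400,600),interpolation=cv2.INTER_CUBIC)
cv2.imwrite("pics/c4.png",o)
to([584.3,-227.7,215])
```

```text
13.4 [550.26202125  30.39341461 187.51967688] [ 0.60229385 -0.20579379 -1.62681375]
[547.76100062  37.90848875  66.        ] [252.07925912 177.8696807 ]
252 177
shift [-0.2844 -2.6008 -0.1932] zhead 11.94 turn 0 tilt [-0.001 -0.001 -1.   ]
```

View pics/c4.png

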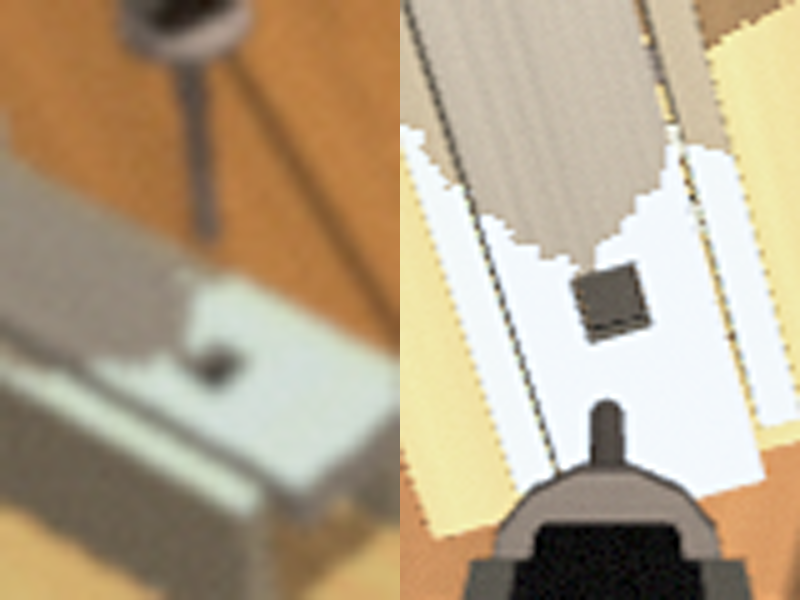

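The slide is out about 48 mm: recess seen at raw (254,177), predicted (252,178). The button looks up and the tip is clear. Returning to the stand.

Call:
servo_tool(targets=[1, -0.14, 0, 0, 0, 1, -0.14, -0.1, -0.01, 0, 1, 0, -0.2, -0.0153, 0, 1, 0, -0.3, -0.024, 0, 1, 0, -0.33, -0.024, 0, 1, 0, -0.33, -0.024, 0, 1, 0, -0.33, -0.024, 0, 1, 0, -0.33, -0.024, 0, 1, 0, -0.3, -0.024, 0, 1, 0, -0.23, -0.016, 0, 1, 0, -0.15, -0.008, 0, 1, 0, 0, 0, 0, 1, 0, 0, 0, 0, 1, 0, 0, 0, 0, 1, 0, 0, 0, 0])

```text
t: 15.0
position: [584.8, -225.8, 215.1]
orientation: [109.2, 90.0, 121.2]
wrist_force: [0.3, -0.1, -0.7]
finger_gap: 17.5
```

Run:
```python
from h import *
st=manip.observe();print(st["t"],st["position"],st["wrist_force"]);to([584.3,-227.7,165])
im=manip.snapshot("wrist");C=cam("wrist",st);p=st["position"]
print("tip",proj(C,p-[0,0,75]),"hole",proj(C,[584.3,-227.7,70]))
u,v=proj(C,[584.3,-227.7,70]).astype(int);print(u,v)
cv2.imwrite("pics/c5.png",cv2.resize(im[v-50:v+50,u-60:u+60],(720,600),interpolation=cv2.INTER_CUBIC))
```

```text
15.0 [ 584.75084372 -225.78670011  215.11645943] [ 0.29394883 -0.14125869 -0.7240531 ]
shift [ 0.5012 -0.018  -0.0083] zhead 12.02 turn 0 tilt [-0.  0. -1.]
tip [253.04227906 200.75043341] hole [252.33639541 181.33517131]
252 181
```

View pics/c5.png

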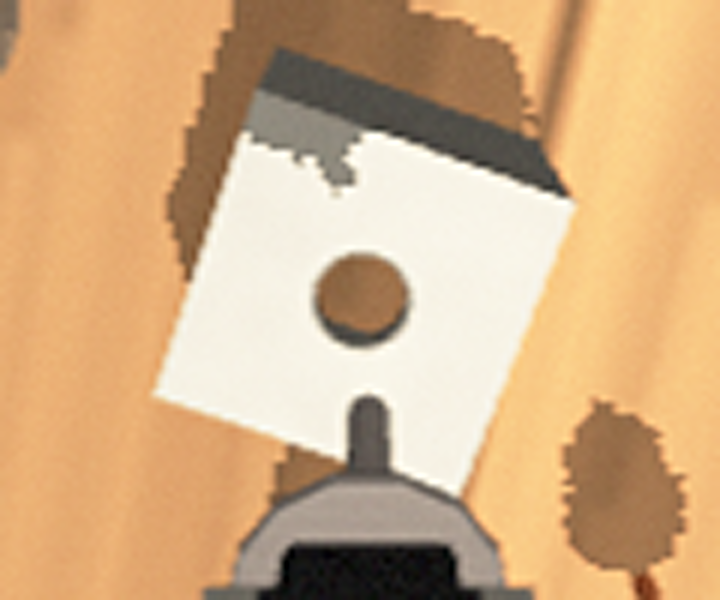

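Hole at raw (252.3,180.8), predicted (252.3,181.3), and the tool sits in the grip as before. Lowering.

Call:
servo_tool(targets=[1, 0, -0.018, -0.008, 0, 1, 0.2, 0, 0, 0, 1, 0.2, 0, 0, 0, 1, 0.12, 0, 0, 0, 1, 0.1, 0, 0, 0, 1, 0.1, 0, 0, 0, 1, 0.1, 0, 0, 0, 1, 0.1, 0, 0, 0, 1, 0.1, 0, 0, 0, 1, 0.1, 0, 0, 0, 1, 0.08, 0, 0, 0, 1, 0.05, 0, 0, 0, 1, 0, 0, 0, 0, 1, 0, 0, 0, 0])

```text
t: 16.45
position: [584.7, -229.1, 90.1]
orientation: [-40.5, 90.0, -28.5]
wrist_force: [1.5, -0.4, -0.8]
finger_gap: 17.1
```

Call:
servo_tool(targets=[1, 0.02, 0.01, 0, 0, 1, 0.02, 0, 0, 0, 1, 0.01, 0, 0, 0, 1, 0, 0, 0, 0, 1, 0, 0, 0, 0])

```text
t: 16.95
position: [584.4, -228.1, 85.2]
orientation: [-23.6, 90.0, -11.6]
wrist_force: [-0.2, 0.4, 0.5]
finger_gap: 17.3
```

Call:
servo_tool(targets=[1, 0.005, 0, 0, 0, 1, 0, 0, 0, 0, -1, 0, 0, 0, 0, -1, 0, 0, 0, 0, -1, 0, 0, 0, 0, -1, 0, 0, 0, 0, -1, 0, 0, 0, 0, -1, 0, 0, 0, 0, -1, 0, 0, 0, 0, -1, 0, 0, 0, 0, -1, -0.1, 0, 0, 0, -1, -0.2, 0, 0, 0, -1, -0.3, 0, 0, 0, -1, -0.3, 0, 0, 0, -1, -0.3, 0, 0, 0, -1, -0.3, 0, 0, 0, -1, -0.2, 0, 0, 0, -1, 0, 0, 0, 0, -1, 0, 0, 0, 0])

```text
t: 18.85
position: [584.2, -228.1, 255.1]
orientation: [-38.0, 89.9, -26.0]
wrist_force: [-0.1, -0.1, -0.9]
finger_gap: 84.8
```

Run:
```python
from h import *
st=manip.observe();print(st["t"],st["position"],st["wrist_force"],st["finger_gap"])
im=manip.snapshot("wrist");sd=manip.snapshot("side");S=cam("side");C=cam("wrist",st)
print("handle top pred",proj(C,[584,-228,130]))
u,v=proj(S,[584,-228,90]).astype(int);a,b=proj(S,[547.8,37.9,66]).astype(int)
o=np.zeros((600,800,3),np.uint8)
o[:300,:400]=cv2.resize(im[100:340,96:416],(400,300))
o[300:,:400]=cv2.resize(sd[v-30:v+30,u-40:u+40],(400,300),interpolation=cv2.INTER_CUBIC)
o[:,400:]=cv2.resize(sd[b-36:b+24,a-20:a+20],(400,600),interpolation=cv2.INTER_CUBIC)
cv2.imwrite("pics/c6.png",o)
```

```text
18.85 [ 584.24112623 -228.05290049  255.11350173] [-0.05277302 -0.1327834  -0.93255879] 84.84964577942331
handle top pred [252.73863798 184.48182632]
```

View pics/c6.png

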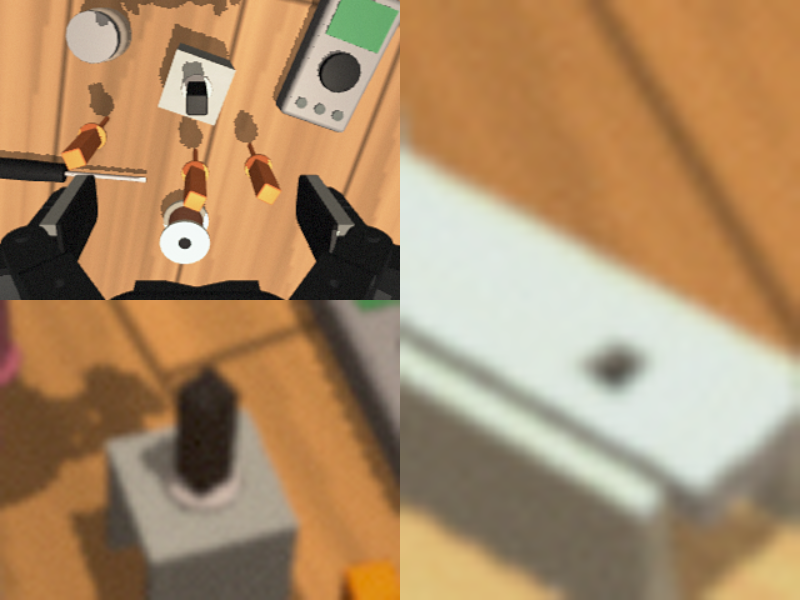

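The tool stands upright with its collar on the plate, the bystanders are unmoved, and the slide end is at the rail ends. One numeric check of the slide's travel, then I hand in.

Run:
```python
from h import *
S=cam("side");T=cam("top")
a,b=proj(S,[547.8,37.9,66]).astype(int)
r1=ray(S,(a-20+21.5-.45,b-36+36.5-.45),66)
r0=ray(S,(165+20.5*2-.4,108+34-.4),66)
print("side travel",r0,r1,np.hypot(*(r1-r0)))
def rec(im,c):
    u,v=np.round(proj(T,c)).astype(int);g=255-cv2.cvtColor(im[v-4:v+5,u-4:u+5],6).astype(float);g=np.clip(g-90,0,None)
    y,x=np.mgrid[v-4:v+5,u-4:u+5];return ray(T,((g*x).sum()/g.sum(),(g*y).sum()/g.sum()),66)
t0=rec(cv2.imread("pics/raw_top0.png"),[526.5,80.2,66]);t1=rec(manip.snapshot("top"),[547.8,37,66])
print("top travel",t0,t1,np.hypot(*(t1-t0)))
d=np.hypot(*(r1-r0))
if d>44.5: manip.hand_in();print("handed in",manip.observe()["t"])
```

```text
side travel [526.92090491  83.8443289 ] [549.05328923  39.60797726] 49.46410054434858
top travel [526.48779732  79.65089218] [549.41751074  36.44555832] 48.9129086368082
the job is handed in; nothing more can be done
the job is handed in; nothing more can be done
```

I took the black pin tool from its stand and pressed the release button down with about 6 N. I then pushed the slide out until it hit its stop, where the side force rose to about 6 N. After lifting the pin straight out, I put the tool back upright in its stand, opened the gripper and backed away before handing in at about 19 s.

**Last checks:**
- **Slide:** it is about 49 mm out (side camera 49.5 mm, top camera 48.9 mm).
- **Tool:** the pictures show it upright with its collar on the plate and the gripper clear of it.
- **Bystanders:** the last pictures show the jar, meter, screwdriver and spool undisturbed.
- **Button:** I judged it to be up only from how the recess looks and from the pin having been lifted out. I had no direct reading of it, and the pictures can't confirm it to the millimetre.

None of these checks failed or disagreed.

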